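Clamp a plate down for drilling

ROBOT

A 7-joint arm with a two-finger parallel gripper is mounted at the origin on the work surface. World frame = base frame: x ahead of the robot, y to its left, z up, the work surface at z = 0. Lengths are in m, angles in rad, forces in N, time in s.
With the tool pointing down it reaches from about 0.4 to 0.875 m from the base axis. Payload 19.3 kg.
Tool frame: the origin (TCP) lies midway between the tips of the shut fingers; the grasp point (between the pads) lies 19 mm behind it; x points along the fingers, y is the direction in which the jaws open and shut, and the axes are right-handed (so a half turn about x gives the same grasp; the last joint's range is limited). The gripper opens to 85 mm and grips with 20 to 120 N. Pads are 22 mm wide; open, the fingers measure 114 mm over their backs; the gripper's body (76 mm by 85 mm) begins 54 mm behind the grasp point. The pads swing forward as they close: fully open they stand 13 mm farther back than shut.
Start: joints at [1.1, 0.521, -0.036, 1.599, 0.021, 1.021, -0.113], TCP at [0.244, -0.575, 0.231] pointing down, gripper open.
Joint ranges: [-2.91, 2.91], [-0.3, 2.13], [-1.5, 1.42], [0.17, 2.43], [-1.26, 4.41], [0.16, 1.93], [-2.52, 2.52]. Speed limits (rad/s): [1.89, 1.89, 2.39, 2.39, 3.01, 3.01, 3.01].

INTERFACE

Orientations are given as [roll, pitch, yaw] about the fixed x, y, z axes, in that order (R = Rz(yaw) Ry(pitch) Rx(roll)).
In Python, from workcell import telemetry, vision, workorder gives the robot as it stands. The module is installed in compiled form; this text tells all that it offers.
- The arm moves only by the tool play_rows, never from a script. Its argument "deltas" is a list of rows, each a list of 7 numbers: the shift along the world's x, y, z in mm, then the turn, a rotation vector about the world's x, y, z in degrees, then the finger opening in mm, from 0 to 85.4. In form: [[x, y, z, wx, wy, wz, jaw], ...]. A call has 1 to 8 rows; each row shifts and turns the commanded pose from where the row before left it; what a row does not reach is not made up. A row lasts 1/8 s, in which the tool goes at most 62.5 mm and 10.7 degrees, less where a joint would pass 70% of its speed; a pose out of reach is approached as far as the arm can. A call with a gripper value outside its range is refused whole. The fingers move at their own pace and stop on an object; "grip_force" is the grip in N (left out, the last holds). Time passes only in rows, so rows that do not move let the fingers close. It gives the time, the measured TCP pose, the force and the opening at its end, in the units of the state.
- telemetry.observe(): the state, without advancing time (a new reading comes with each control period).
- vision.grab_frame(name): name is "side" or "top"; returns the picture (480x640x3 uint8, red, green, blue); there is no depth.
- vision.camera_info(name): a dict with "mtx" (3x3 intrinsics, pixels), "rvec" (rotation vector, rad) and "tvec" (3), from world to camera coordinates, as OpenCV has them. Camera axes: x right, y down, z forward; pixel columns grow to the right and rows downward; lengths in m; the calibration is good to about 2 mm. A picture is of the moment at which its call begins. camera_info takes no time and is no camera call.
- workorder.job_done(): hands the job in, once; it reports no verdict.
The state is a dict: "clock": time; "qpos": joint angles; "qd": joint speeds; "joint_efforts": joint torques, N m; "position": TCP position; "tool_rot": TCP orientation; "force": force on the tool from outside, world axes, zero at the start; "moment": the same for the moment, N m; "grip_width": finger opening in m.
Only numpy, scipy, OpenCV 4.12 (cv2) and the standard library are available. Lean on these libraries where they do the work, as an engineer would, in place of code of your own. Each camera call takes 0.05 s, during which the arm holds its last target. There are 200 camera calls.

TASK

Clamp the aluminium plate for drilling. On the clamp that stands over it, press the jaw's arm straight down, close to the upright bar, until the jaw has met the plate and clearly tilts and binds on it; then screw it tight by turning the wooden handle clockwise (seen from above) to its stop. Keep the plate where it lies and leave the other clamp, the one over the wooden block, as it is.

Things in the scene. Friction and masses are not known exactly. Their poses are not given: they have to be found in the camera images.
- plate: Loose bare aluminium plate with four dark hole marks, 85 x 100 x 20 mm, 0.3 to 0.6 kg, on the blue clamp foot. Origin: centre of its underside; its top is 20 mm higher. Over it hangs the clamp's pad, a steel disc 24 mm across under the screw end of the arm, its face 44 mm below the arm's top plus 2.5 mm per rad of the screw joint; at the start 14 to 36 mm clear of the plate.
- clamp_press (a point): Press here: top of the steel jaw arm (20 mm wide), 40 mm from the upright bar's axis. x: along the arm to the bar (26 x 10 mm, top 140 mm over the bench); z up. Slides down at 2 to 4 N, stays where left. At pad contact the force jumps to about 7 N, then grows 3 to 4 N per mm as the jaw tilts, pad end up, 13 mrad per mm. 2 to 4 mm past contact (12 to 20 N) binds it: it keeps the tilt. Only then turn the handle.
- clamp_handle (a point): Centre of the wooden wing handle of the same clamp, at the arm's free end, 80 mm from the press point away from the bar. A bar 56 mm long (x), 14 mm wide (y, grip across this), 24 mm tall; its underside about 20 mm above the arm's top; z up. Turns about its upright middle axis. It goes down with the jaw; while it is turned on a bound jaw it keeps its height.
- clamp_screw (a joint): Turn of that handle, rad: starts at 0 to 0.3, grows clockwise seen from above, stop at 1.5; tight beyond 1.2. Light (0.1 N m), stays where left; one turn of the wrist does it, no regrasp. Seen from above, the handle's long side stands at 0.75 rad minus this value, counter-clockwise from the x of clamp_press.
- spare_press (a point): The same point on the arm of the other, equal clamp, which stands over a wooden block 75 x 90 x 20 mm: to be left alone.

How it is judged:
On the way, in this order (a step that is already met when the one before it is completed fails the run):
1. the jaw is pushed down onto the plate until it tilts by at least 0.7 degrees and binds, before the handle has been turned (angle between clamp_press's own z axis and vertical above 0.012 rad and value of joint clamp_screw below 0.6 rad), for 0.2 s.
2. the handle is screwed tight with the jaw bound (value of joint clamp_screw above 1.2 rad and angle between clamp_press's own z axis and vertical above 0.02 rad), for 0.2 s.
At the end, for the whole second after the job is handed in: The screw joint is past 1.2 rad, the jaw stays tilted on the plate by more than 0.02 rad (1.1 degrees), the plate is at rest within 15 mm of where it lay, and the other clamp's jaw is within 10 mm of where it was (all of step 2 and distance of plate from where it was at the start of the episode below 0.015 m and linear speed of plate below 0.02 m/s and distance of spare_press from where it was at the start of the episode below 0.01 m); the robot touches nothing.
It fails at once if the other clamp's jaw is moved by more than 10 mm (not (distance of spare_press from where it was at the start of the episode below 0.01 m)).
It fails at once if the plate is pushed away by more than 30 mm (distance of plate from where it was at the start of the episode above 0.03 m).
It also fails if it takes over 48 s, if anything falls off the work surface, if the arm or the gripper's body presses on something with over 40 N, if the wrist force passes 120 N, or if a joint passes its speed limit or range.

## Working session

There is one attempt and no reset: what is moved stays moved. The work goes in short steps, Python scripts to look and compute and a tool call to move; the robot and the scene stay as the last step left them, time stands still between calls to the robot, and variables do not carry over. Pictures are saved under pics/ and viewed, about 8 in all and at most 12, crops included, and the job is handed in when it is done.

Besides the shell and the picture viewer there is one more tool, called after ">>>" as name(argument=value, ...) on one line, values as JSON. play_rows: Moves the arm, as the interface text tells. Its arguments: {"type":"object","properties":{"deltas":{"type":"array","items":{"type":"array","items":{"type":"number"}}},"grip_force":{"type":"number"}},"required":["deltas"]}

```bash
mkdir -p pics
python3 - <<'E'
from workcell import telemetry, vision
import cv2
for n in("top","side"):
    cv2.imwrite(f"pics/{n}1.png",vision.grab_frame(n)[:,:,::-1]); i=vision.camera_info(n); print(n,i)
print(telemetry.observe())
E
```

```text
top {'mtx': array([[493.69470098,   0.        , 321.52277521],
       [  0.        , 493.69470098, 238.79203561],
       [  0.        ,   0.        ,   1.        ]]), 'rvec': array([ 2.18757668, -2.2166874 ,  0.03290013]), 'tvec': array([-0.00925396,  0.5583482 ,  0.90786177])}
side {'mtx': array([[524.42227391,   0.        , 315.59399897],
       [  0.        , 524.42227391, 239.55575539],
       [  0.        ,   0.        ,   1.        ]]), 'rvec': array([ 0.42733033, -2.56680911,  1.46079349]), 'tvec': array([0.51769567, 0.19229971, 0.8414982 ])}
{'clock': 0.1, 'qpos': array([ 1.09979049,  0.52196279, -0.03635613,  1.59991281,  0.02119174,
        1.02108525, -0.11275391]), 'qd': array([ 0.0018421 , -0.00213979,  0.00054874, -0.00117676,  0.00096769,
       -0.00049353, -0.00080238]), 'joint_efforts': array([ 5.23479714e-03, -9.28478479e+01,  1.98464312e+00, -3.70527899e+01,
        1.81988196e-02,  5.34072344e-03,  1.29288401e-04]), 'position': array([ 0.24372919, -0.57521367,  0.23079141]), 'tool_rot': array([-1.52425962,  1.56981248,  2.01819386]), 'force': array([-0.18892759,  0.28138899,  1.16332745]), 'moment': array([ 0.03418708, -0.02804335,  0.0334002 ]), 'grip_width': 0.08527971619624697}
```

View pics/top1.png

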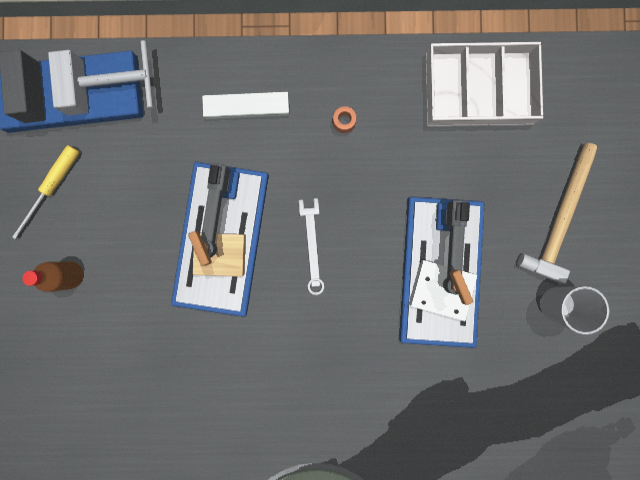

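View pics/side1.png

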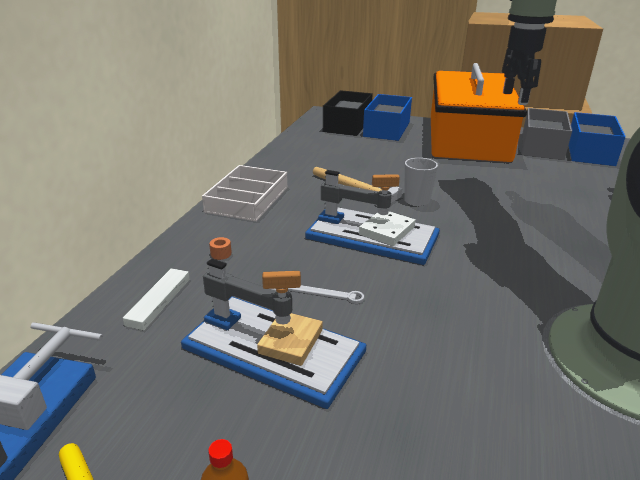

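The plate clamp is the right one in the top view (bar about (460,212), handle about (461,287)). In the side view it is the rear one (bar top about (331,178), handle about (385,183)). I'll enlarge both.

Run:
```python
import cv2,numpy as np
t=cv2.imread("pics/top1.png")[190:350,395:495]; s=cv2.imread("pics/side1.png")[155:265,300:445]
a=cv2.resize(t,None,fx=3.5,fy=3.5,interpolation=2); b=cv2.resize(s,None,fx=3,fy=3,interpolation=2)
c=np.zeros((600,800,3),np.uint8); c[:560,:350]=a; c[:330,360:795]=b; cv2.imwrite("pics/crop1.png",c)
```

```text
(no output)
```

View pics/crop1.png

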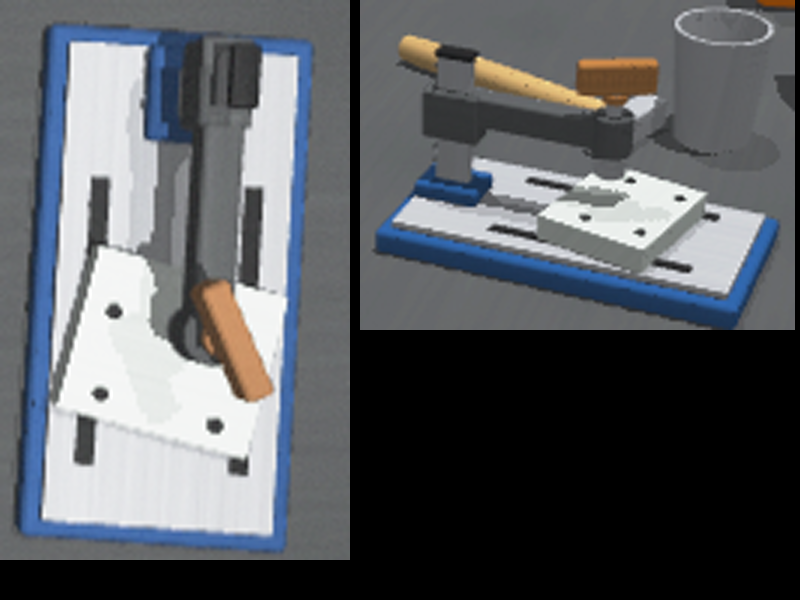

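```bash
cat > h.py <<'E'
import cv2,numpy as np
from workcell import vision,telemetry
C={n:vision.camera_info(n) for n in("top","side")}
def P(n): c=C[n]; return c["mtx"]@np.c_[cv2.Rodrigues(c["rvec"])[0],c["tvec"]]
def tri(a,b):
    X=cv2.triangulatePoints(P("top"),P("side"),np.float64(a),np.float64(b)).ravel(); return X[:3]/X[3]
def onz(n,uv,z):
    M=P(n); H=np.c_[M[:,:2],M[:,2]*z+M[:,3]]; x=np.linalg.solve(H,[*uv,1]); return x[:2]/x[2]
def proj(n,X): x=P(n)@[*X,1]; return x[:2]/x[2]
E
python3 - <<'E'
from h import *
h=tri((462.7,287.1),(386,175.7)); b=tri((465,211.1),(333.3,171.7)); print(h,b)
f=lambda x,y:(395+x/3.5,190+y/3.5)
print("bar z.14",onz("top",f(245,74),.14))
a,c=onz("top",f(215,285),h[2]),onz("top",f(258,394),h[2]); print("handle ends",a,c,np.linalg.norm(a-c),np.degrees(np.arctan2(*(a-c)[::-1])))
for p in[(50,30),(312,45),(20,535),(283,548)]: print("foot",onz("top",f(*p),.012))
d=h[:2]-b[:2]; print(np.linalg.norm(d),np.degrees(np.arctan2(*-d[::-1])))
E
```

```text
[ 0.47433338 -0.23689642  0.15183701] [ 0.59287616 -0.24716743  0.13970616]
bar z.14 [ 0.59479383 -0.24650346]
handle ends [ 0.49943964 -0.22753224] [ 0.45067737 -0.24559334] 0.05199963712710153 20.32416805529932
foot [ 0.63064039 -0.18056461]
foot [ 0.62077059 -0.31914494]
foot [ 0.36473489 -0.1597119 ]
foot [ 0.35625234 -0.29750415]
0.11898691359490185 -4.9519636932757605
```

Run:
```python
from h import *
from scipy.spatial.transform import Rotation as R
M=R.from_euler("xyz",telemetry.observe()["tool_rot"]).as_matrix(); print(M.round(3))
f=lambda x,y:(395+x/3.5,190+y/3.5)
print("collar",onz("top",f(220,125),.108),"arm edge",onz("top",f(190,200),.108),onz("top",f(242,200),.108))
s=lambda x,y:(300+(x-360)/3,155+y/3)
print("hole",tri(f(114,311),s(585,217)),tri(f(101,394),s(640,232)),tri(f(215,426),s(680,198)))
```

```text
[[-0.     0.39  -0.921]
 [ 0.001 -0.921 -0.39 ]
 [-1.    -0.001  0.   ]]
collar [ 0.57350384 -0.24332639] arm edge [ 0.53817138 -0.22835332] [ 0.53784663 -0.25291771]
hole [ 0.4829185  -0.20466759  0.04461451] [ 0.44137482 -0.19716493  0.04430487] [ 0.4240859  -0.25462127  0.04475693]
```

The measurements agree: bar to handle is 119 mm, the arm points at about -4.7°, the screw is at about 0.3 rad, the arm's top is at about 0.108 m and the plate's top at about 0.0445 m. I expect contact with the arm's top at about 0.089 m.

>>> play_rows(deltas=[[19, 21, 0, 0, 0, 0, 0], [19, 21, 0, 0, 0, 0, 0], [19, 21, 0, 0, 0, 0, 0], [19, 21, 0, 0, 0, 0, 0], [19, 21, 0, 0, 0, 0, 0], [19, 21, 0, 0, 0, 0, 0], [19, 21, 0, 0, 0, 0, 0], [19, 21, 0, 0, 0, 0, 0]])

```text
clock: 1.1
position: [0.3963, -0.4066, 0.2311]
tool_rot: [-1.215, 1.57, 2.327]
force: [-0.0, 0.1, -0.5]
grip_width: 0.0003
```

>>> play_rows(deltas=[[19, 21, 0, 0, 0, 0, 0], [19, 21, 0, 0, 0, 0, 0], [19, 21, 0, 0, 0, 0, 0], [19, 21, 0, 0, 0, 0, 0], [19, 21, 0, 0, 0, -1, 0], [19, 21, 0, 0, 0, -1, 0], [19, 21, 0, 0, 0, -1, 0], [19, 20, 0, 0, 0, 0, 0]])

```text
clock: 2.1
position: [0.5482, -0.2396, 0.231]
tool_rot: [-0.704, 1.57, 2.786]
force: [-0.5, -1.0, 0.6]
grip_width: 0.0
```

>>> play_rows(deltas=[[4, -3, -20, 0, 0, 0, 0], [0, 0, -30, 0, 0, 0, 0], [0, 0, -30, 0, 0, 0, 0], [0, 0, -20, 0, 0, 0, 0], [0, 0, -8, 0, 0, 0, 0], [0, 0, 0, 0, 0, 0, 0]])

```text
clock: 2.85
position: [0.5514, -0.2438, 0.1229]
tool_rot: [-0.558, 1.57, 2.932]
force: [0.4, -1.5, -0.3]
grip_width: -0.0001
```

>>> play_rows(deltas=[[0, 0, -5, 0, 0, 0, 0], [0, 0, -5, 0, 0, 0, 0], [0, 0, -4, 0, 0, 0, 0], [0, 0, -3, 0, 0, 0, 0], [0, 0, -3, 0, 0, 0, 0], [0, 0, 0, 0, 0, 0, 0]])

```text
clock: 3.6
position: [0.5518, -0.2434, 0.1031]
tool_rot: [-0.981, 1.571, 2.509]
force: [0.6, 0.0, 0.2]
grip_width: 0.0001
```

Run:
```python
from h import *
t=vision.grab_frame("top")[170:350,385:505,::-1]; s=vision.grab_frame("side")[130:265,300:445,::-1]
c=np.zeros((600,800,3),np.uint8); c[:540,:360]=cv2.resize(t,None,fx=3,fy=3,interpolation=2); c[:405,365:800]=cv2.resize(s,None,fx=3,fy=3,interpolation=2); cv2.imwrite("pics/c2.png",c)
```

```text
(no output)
```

View pics/c2.png

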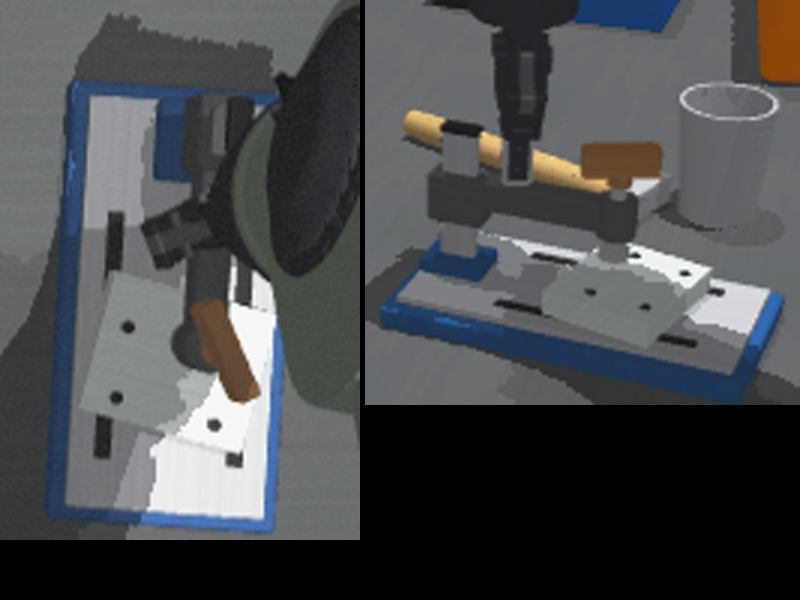

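The shut fingers (side crop about (517,180)) stand on the arm just beside the bar, with the handle clear. I'll press on in small steps and watch the force.

>>> play_rows(deltas=[[0, 0, -2, 0, 0, 0, 0], [0, 0, -2, 0, 0, 0, 0], [0, 0, -2, 0, 0, 0, 0], [0, 0, -2, 0, 0, 0, 0], [0, 0, 0, 0, 0, 0, 0]])

```text
clock: 4.32
position: [0.5518, -0.2435, 0.0951]
tool_rot: [-1.053, 1.571, 2.437]
force: [-0.5, 0.0, -0.2]
grip_width: 0.0002
```

>>> play_rows(deltas=[[0, 0, -1, 0, 0, 0, 0], [0, 0, -1, 0, 0, 0, 0], [0, 0, 0, 0, 0, 0, 0]])

```text
clock: 4.7
position: [0.5518, -0.2434, 0.0932]
tool_rot: [-1.771, 1.571, 1.719]
force: [-0.2, -0.2, 1.0]
grip_width: -0.0
```

>>> play_rows(deltas=[[0, 0, -1, 0, 0, 0, 0], [0, 0, -1, 0, 0, 0, 0], [0, 0, 0, 0, 0, 0, 0]])

```text
clock: 5.08
position: [0.5518, -0.2435, 0.0912]
tool_rot: [-1.023, 1.571, 2.467]
force: [-1.0, 0.2, 1.1]
grip_width: 0.0001
```

>>> play_rows(deltas=[[0, 0, -1, 0, 0, 0, 0], [0, 0, -1, 0, 0, 0, 0], [0, 0, 0, 0, 0, 0, 0]])

```text
clock: 5.45
position: [0.5518, -0.2434, 0.0892]
tool_rot: [-2.036, 1.571, 1.454]
force: [-0.5, -0.5, 1.4]
grip_width: 0.0005
```

Run:
```python
from h import *
s=vision.grab_frame("side")[130:265,300:445,::-1]
cv2.imwrite("pics/c3.png",cv2.resize(s,None,fx=5,fy=4.4,interpolation=2)); print(telemetry.observe()["force"])
```

```text
[-0.38010264  0.45883765  0.60491208]
```

View pics/c3.png

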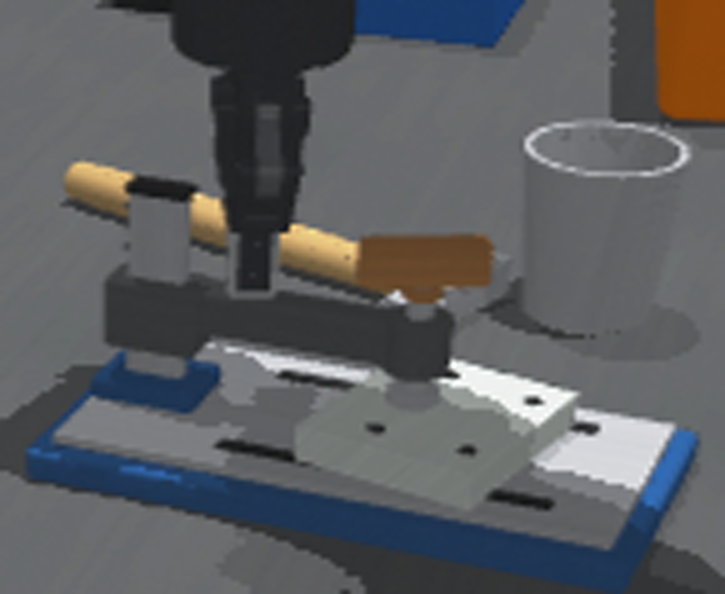

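The jaw has come down with the fingers and the pad (about (412,395)) is nearly on the plate. Next I'll use 1 mm steps.

>>> play_rows(deltas=[[0, 0, -1, 0, 0, 0, 0], [0, 0, 0, 0, 0, 0, 0]])

```text
clock: 5.75
position: [0.552, -0.2435, 0.0886]
tool_rot: [2.581, 1.57, -0.213]
force: [-0.8, 1.7, 6.1]
grip_width: -0.0
```

>>> play_rows(deltas=[[0, 0, -1, 0, 0, 0, 0], [0, 0, 0, 0, 0, 0, 0]])

```text
clock: 6.0
position: [0.5523, -0.2435, 0.0878]
tool_rot: [2.508, 1.57, -0.285]
force: [-1.5, 1.6, 10.0]
grip_width: 0.0001
```

>>> play_rows(deltas=[[0, 0, -1, 0, 0, 0, 0], [0, 0, 0, 0, 0, 0, 0]])

```text
clock: 6.25
position: [0.5525, -0.2435, 0.0871]
tool_rot: [2.541, 1.569, -0.253]
force: [-2.2, 0.6, 13.7]
grip_width: 0.0004
```

>>> play_rows(deltas=[[0, 0, -1, 0, 0, 0, 0], [0, 0, 0, 0, 0, 0, 0]])

```text
clock: 6.5
position: [0.5527, -0.2436, 0.0863]
tool_rot: [2.528, 1.569, -0.266]
force: [-0.8, 2.4, 16.3]
grip_width: 0.0001
```

>>> play_rows(deltas=[[0, 0, -0.8, 0, 0, 0, 0], [0, 0, 0, 0, 0, 0, 0], [0, 0, 0, 0, 0, 0, 0]])

```text
clock: 6.88
position: [0.5529, -0.2436, 0.0857]
tool_rot: [2.554, 1.568, -0.239]
force: [-1.0, 2.5, 18.4]
grip_width: -0.0001
```

>>> play_rows(deltas=[[0, 0, 3, 0, 0, 0, 0], [0, 0, 10, 0, 0, 0, 0], [0, 0, 25, 0, 0, 0, 0], [0, 0, 30, 0, 0, 0, 20], [0, 0, 30, 0, 0, 0, 50], [-20, 0, 0, 0, 0, 0, 50], [-20, 0, 0, 0, 0, 0, 50], [0, 0, 0, 0, 0, 0, 50]])

```text
clock: 7.88
position: [0.5108, -0.2438, 0.1831]
tool_rot: [0.486, 1.57, -2.308]
force: [0.1, 0.4, -0.1]
grip_width: 0.0496
```

Run:
```python
from h import *
t=vision.grab_frame("top")[190:350,395:495,::-1]; s=vision.grab_frame("side")[150:260,300:445,::-1]
c=np.zeros((600,800,3),np.uint8); c[:480,:300]=cv2.resize(t,None,fx=3,fy=3,interpolation=2); c[:374,305:798]=cv2.resize(s,None,fx=3.4,fy=3.4,interpolation=2); cv2.imwrite("pics/c4.png",c)
```

```text
(no output)
```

View pics/c4.png

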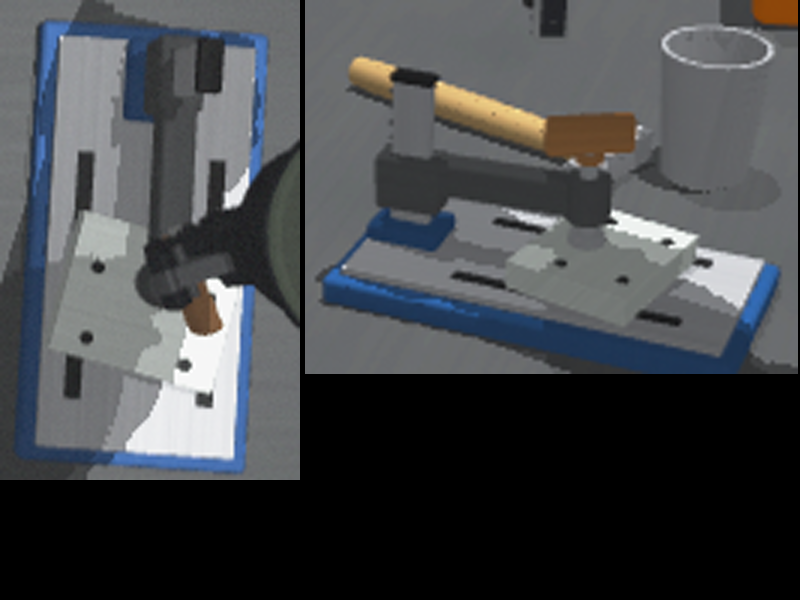

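Run:
```python
from h import *
from scipy.optimize import fsolve
print(fsolve(lambda v:proj("side",(v[0],-.237,v[1]))-[383.8,189.1],[.475,.12]))
print("ref start",fsolve(lambda v:proj("side",(v[0],-.237,v[1]))-[386,180.7],[.475,.12]))
print(telemetry.observe()["qpos"][6])
from scipy.spatial.transform import Rotation as R
print(R.from_euler("xyz",telemetry.observe()["tool_rot"]).as_matrix()[:,1])
```

```text
[0.47626357 0.12095801]
ref start [0.47302694 0.14071914]
-0.9497644408844816
[ 3.41372839e-01 -9.39927922e-01  2.92641706e-04]
```

The jaw stays tilted with its pad end up, and the plate has not moved. The handle centre is now about (0.477, -0.237, 0.121). I'll go over it, descend and grip.

>>> play_rows(deltas=[[-17, 3.5, 0, 0, 0, 0, 50], [-17, 3.5, 0, 0, 0, 0, 50], [0, 0, -20, 0, 0, 0, 50], [0, 0, -20, 0, 0, 0, 50], [0, 0, -20, 0, 0, 0, 50], [0, 0, -12, 0, 0, 0, 50], [0, 0, -7, 0, 0, 0, 50], [0, 0, 0, 0, 0, 0, 50]])

```text
clock: 8.98
position: [0.4779, -0.2364, 0.1034]
tool_rot: [-0.859, 1.57, 2.631]
force: [0.6, -0.2, 0.2]
grip_width: 0.0499
```

Run:
```python
from h import *
t=vision.grab_frame("top")[190:350,395:495,::-1]; s=vision.grab_frame("side")[150:260,300:445,::-1]
c=np.zeros((600,800,3),np.uint8); c[:480,:300]=cv2.resize(t,None,fx=3,fy=3,interpolation=2); c[:374,305:798]=cv2.resize(s,None,fx=3.4,fy=3.4,interpolation=2); cv2.imwrite("pics/c5.png",c)
```

```text
(no output)
```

View pics/c5.png

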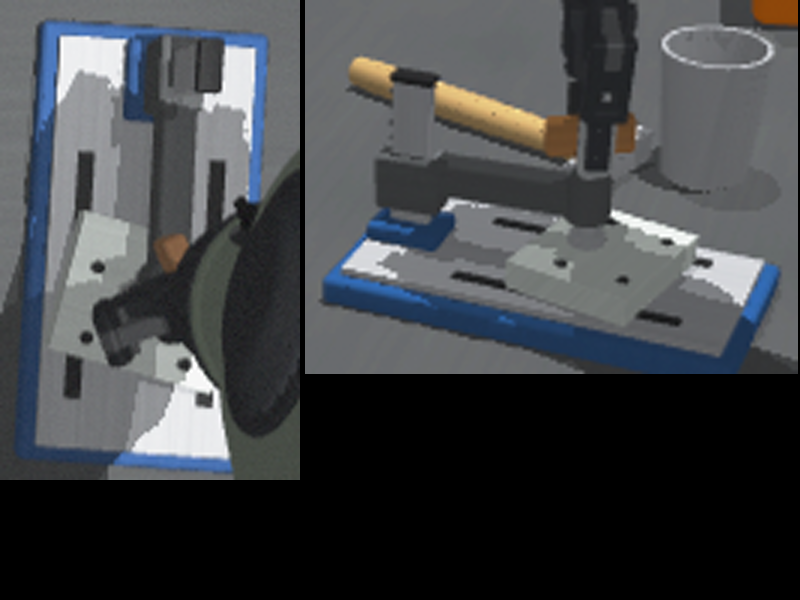

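The fingers straddle the middle of the handle. I'll close gently.

>>> play_rows(deltas=[[0, 0, 0, 0, 0, 0, 30], [0, 0, 0, 0, 0, 0, 22], [0, 0, 0, 0, 0, 0, 16], [0, 0, 0, 0, 0, 0, 10], [0, 0, 0, 0, 0, 0, 10], [0, 0, 0, 0, 0, 0, 10]], grip_force=20)

```text
clock: 9.82
position: [0.4783, -0.237, 0.1039]
tool_rot: [2.272, 1.569, -0.522]
force: [1.5, -4.9, 5.6]
grip_width: 0.0159
```

>>> play_rows(deltas=[[0.3, -0.8, 0.5, 0, 0, 0, 10], [0, 0, 0, 0, 0, 0, 10]])

```text
clock: 10.07
position: [0.4783, -0.2373, 0.104]
tool_rot: [2.93, 1.57, 0.137]
force: [2.5, -2.7, 2.4]
grip_width: 0.0161
```

>>> play_rows(deltas=[[0, 0, 0, 0, 0, -4, 10], [0, 0, 0, 0, 0, -4, 10], [0, 0, 0, 0, 0, -4, 10], [0, 0, 0, 0, 0, -4, 10], [0, 0, 0, 0, 0, -4, 10], [0, 0, 0, 0, 0, 0, 10]])

```text
clock: 10.82
position: [0.4786, -0.2374, 0.1041]
tool_rot: [2.618, 1.57, -0.525]
force: [3.8, -3.3, 1.2]
grip_width: 0.0159
```

>>> play_rows(deltas=[[0.6, -0.5, 0, 0, 0, -4, 10], [0, 0, 0, 0, 0, -4, 10], [0, 0, 0, 0, 0, -4, 10], [0, 0, 0, 0, 0, -4, 10], [0, 0, 0, 0, 0, -4, 10], [0, 0, 0, 0, 0, 0, 10]])

```text
clock: 11.58
position: [0.4788, -0.2379, 0.1041]
tool_rot: [2.381, 1.57, -1.11]
force: [3.5, -3.8, 2.6]
grip_width: 0.016
```

>>> play_rows(deltas=[[0, 0, 0, 0, 0, -4, 10], [0, 0, 0, 0, 0, -4, 10], [0, 0, 0, 0, 0, -4, 10], [0, 0, 0, 0, 0, -4, 10], [0, 0, 0, 0, 0, -4, 10], [0, 0, 0, 0, 0, 0, 10]])

```text
clock: 12.32
position: [0.4788, -0.2382, 0.1041]
tool_rot: [2.71, 1.57, -1.129]
force: [2.1, -6.1, 3.2]
grip_width: 0.0161
```

```bash
python3 -c "
from h import *
o=telemetry.observe(); print(o['moment'],o['force'],o['qpos'][6])"
```

```text
[-1.36815468 -0.27020615  0.11343125] [ 2.09041615 -6.14028235  3.18437288] -1.770487140632318
```

>>> play_rows(deltas=[[0.3, -0.8, 0, 0, 0, -3, 10], [0, 0, 0, 0, 0, -3, 10], [0, 0, 0, 0, 0, -2, 10], [0, 0, 0, 0, 0, 0, 10]])

```text
clock: 12.82
position: [0.4788, -0.2386, 0.104]
tool_rot: [0.846, 1.57, -3.132]
force: [0.0, -3.3, 4.1]
grip_width: 0.0156
```

```bash
python3 -c "
from h import *
from scipy.spatial.transform import Rotation as R
o=telemetry.observe(); print(o['moment'],o['force'],o['qpos'][6]); y=R.from_euler('xyz',o['tool_rot']).as_matrix()[:,1];print(np.degrees(np.arctan2(y[1],y[0])))"
```

```text
[-0.82619086  0.14738733  0.10861218] [ 0.01952873 -3.34255587  4.14995137] -1.8752317804584788
-137.95518188314284
```

>>> play_rows(deltas=[[0, 0, 0, 0, 0, -2, 10], [0, 0, 0, 0, 0, -2, 10], [0, 0, 0, 0, 0, 0, 10], [0, 0, 0, 0, 0, 0, 10]])

```text
clock: 13.32
position: [0.4788, -0.2387, 0.104]
tool_rot: [1.094, 1.57, -2.954]
force: [-0.5, -2.9, 5.5]
grip_width: 0.016
```

```bash
python3 -c "
from h import *
o=telemetry.observe(); print(o['moment'],o['force'])"
```

```text
[-1.00955777  0.25735225  0.24284664] [-0.48907338 -2.87291244  5.49286468]
```

The moment has more than doubled, so the stop is reached. I'll release, lift straight up and move clear for a look.

>>> play_rows(deltas=[[0, 0, 0, 0, 0, 0, 30], [0, 0, 0, 0, 0, 0, 50], [0, 0, 0, 0, 0, 0, 50], [0, 0, 20, 0, 0, 0, 50], [0, 0, 35, 0, 0, 0, 50], [0, 0, 40, 0, 0, 0, 50], [-10, -30, 30, 0, 0, 0, 50], [-10, -30, 0, 0, 0, 0, 50]])

```text
clock: 14.32
position: [0.4597, -0.2995, 0.2312]
tool_rot: [-2.589, 1.567, -0.354]
force: [0.8, 0.4, -0.6]
grip_width: 0.0498
```

>>> play_rows(deltas=[[-15, -30, 0, 0, 0, 4, 50], [-15, -30, 0, 0, 0, 4, 50], [-15, -30, 0, 0, 0, 4, 50], [-15, -30, 0, 0, 0, 4, 50], [-15, -30, 0, 0, 0, 4, 50], [0, 0, 0, 0, 0, 0, 50]])

```text
clock: 15.08
position: [0.3821, -0.4506, 0.2288]
tool_rot: [1.073, 1.57, -2.63]
force: [-0.6, -0.1, 0.4]
grip_width: 0.0501
```

Run:
```python
from h import *
t=vision.grab_frame("top")[190:350,395:495,::-1]; s=vision.grab_frame("side")[150:260,300:445,::-1]
c=np.zeros((600,800,3),np.uint8); c[:560,:350]=cv2.resize(t,None,fx=3.5,fy=3.5,interpolation=2); c[:330,360:795]=cv2.resize(s,None,fx=3,fy=3,interpolation=2); cv2.imwrite("pics/c6.png",c)
```

```text
(no output)
```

View pics/c6.png

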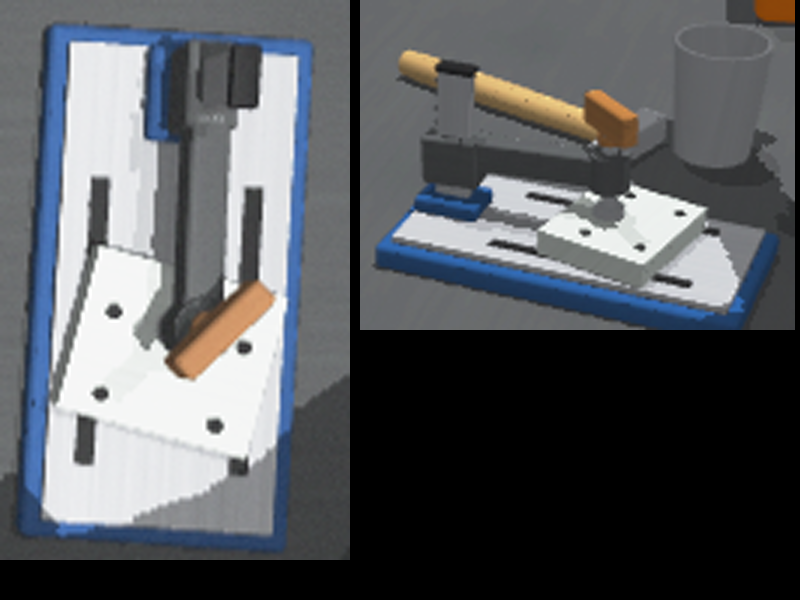

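The plate's hole marks sit at the same pixels as at the start. The handle stands at about -48°, which puts the screw at about 1.5 rad. The jaw is clearly tilted and the arm is clear.

```bash
python3 -c "
from workcell import workorder
print(workorder.job_done())"
```

```text
the job is handed in; nothing more can be done
None
```

The plate is clamped and the job is handed in, at about 15 s of the 48 s allowed; no verdict was reported.

- **Jaw:** I pressed the arm about 42 mm from the bar's axis. It met the plate with the arm's top at about 0.089 m, and I pushed about 3 mm further, to 18.4 N. The jaw kept its tilt after I lifted off.
- **Handle:** One clockwise wrist turn of about 72° brought it to its stop. The moment rose from 0.11 to 0.24 N m there.
- **Last checks:** The final picture puts the handle at about -48°, so the screw is at about 1.5 rad. The jaw is visibly tilted, the plate's hole marks are where they were at the start, and the robot is clear.
- **Not measured:** I never measured the tilt itself. From the press depth it should be about 40 mrad, against the 20 mrad needed. I went nowhere near the other clamp and did not picture it again.
- **Disagreed with the data:** The sliding force read only about 1 N between steps, not 2 to 4 N. The gripped handle read 16 mm wide, not 14 mm. Neither caused trouble.

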